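Find the heavy side of a potter's wheel head

TASK

Pull the square stop post up off the rail of the balancing stand (a sprung catch holds it) and put it in the wooden tray. Then turn the wheel head slowly by its crank handle, feel which side of it is heavy, and bring that side straight down. Finish while gripping the handle and holding the wheel still there, so that I can mark it; leave the clay mug standing where it is.

Things in the scene. Friction and masses are not known exactly. Their poses are not given: they have to be found in the camera images.
- hub (a point): centre of the wheel head's front face on the spindle axis, 170 mm above the table. Its x runs along the level spindle, away from the robot through the wheel into the bearing behind it; y to the left, z up. The handle circles round this axis, 75 mm in front of the face (towards the robot).
- stand: grey balancing stand, bolted down; origin on the table right under hub, same axes (x along the spindle away from the robot). Base plate 12 mm thick, reaching 117 mm before and behind the wheel's face and 130 mm to either side. A steel rail along y, top 34 mm above the table, crosses it 75 mm in front of the face.
- crank (a joint): crank angle (rad): 0 with the handle level at the right (-y), growing as it rises (anticlockwise seen from the robot), pi/2 at the top; starts within 0.45 of 0, turns freely either way, 3 whole turns. Dry bearing friction of about 0.45 N m: the wheel stays where it is left. The wheel's uneven weight adds or takes up to about 0.32 N m: 2 to 12 N of push at the handle. Arm and handle are balanced.
- handle: crank handle: wooden sleeve, 24 mm diameter, 64 mm long, parallel to the spindle and 65 mm off its axis; origin at the sleeve's middle, 75 mm in front of the wheel's face. It spins freely on its pin, so it can be gripped from above and carried round the circle with the hand's direction unchanged; its height runs from 105 to 235 mm.
- wheel: wheel head: aluminium disc, 190 mm diameter, 14 mm thick, upright, turning with the crank; origin at hub, x along the spindle. Clamped to the crank at an unknown angle, different each time. One side is heavier inside, as if 0.5 kg sat 65 mm off the axis. Nothing visible shows which, nor do this frame's y and z axes: it must be felt at the handle.
- stop: steel stop post, 110 mm tall, 0.16 kg: square post 22 x 22 mm on a saddle foot 36 x 36 x 28 mm; origin under the foot, z up. It straddles the rail 40 mm left (+y) of the spindle, sides parallel to the stand's, top 126 mm above the table, in the handle's way. Sprung balls hold it: it comes off straight up with a pull of about 6 to 12 N in the first 10 mm and is free 20 mm up.
- tray: open wooden tray, 170 mm (its x) by 150 mm (its y), 24 mm tall, walls 6 mm, floor 6 mm thick, fixed to the table, empty; origin under its centre. It stands at the left or at the right of the stand.
- mug: leather-hard clay mug, 80 mm wide, 85 mm tall, on a plaster disc of 150 mm diameter, on the other side of the stand from the tray; origin under its centre
Mind the look-alikes: they are no part of the job. There is more than one size of the tray; the one meant has the size given above.

How it is judged:
By the outcome, as a careful person would: the job done as asked, in the order asked, and still so for the second after the job is handed in, while the arm keeps its last pose, push and grip.
It also fails if it takes over 72 s, if anything falls off the work surface, if the arm or the gripper's body presses on something with over 40 N, if the wrist force passes 120 N, or if a joint passes its speed limit or range.

ROBOT

A 6-joint arm with a two-finger parallel gripper is mounted at the origin on the work surface. World frame = base frame: x ahead of the robot, y to its left, z up, the work surface at z = 0. Lengths are in m, angles in rad, forces in N, time in s.
With the tool pointing down it reaches from about 0.375 to 0.825 m from the base axis. Payload 5.5 kg.
Tool frame: the origin (TCP) lies at the very end of the fingers, on their centre line; the grasp point (between the pads) lies 19 mm behind it (arm.pinch_z is the distance from the TCP to the grasp point, in m); z points along the fingers, y is the line along which they close (so a half turn about z gives the same grasp; the last joint's range is limited). The gripper opens to 85 mm and grips with 20 to 120 N. Pads are 22 mm wide; open, the fingers measure 114 mm over their backs; the gripper's body (76 mm by 85 mm) begins 54 mm behind the grasp point. The pads swing forward as they close: fully open they stand 13 mm farther back than shut.
Start: joints at [1.258, 0.314, -0.047, 1.21, 0, 1.571], TCP at [0.185, 0.571, 0.231] pointing down, gripper open.
Joint ranges: [-2.67, 2.67], [-0.69, 1.73], [-1.03, 1.25], [-2.08, 2.16], [-1.42, 1.45], [-3.14, 3.14]. Speed limits (rad/s): [2.39, 2.39, 3.01, 3.14, 3.14, 3.14].

INTERFACE

Orientations are given as [roll, pitch, yaw] about the fixed x, y, z axes, in that order (R = Rz(yaw) Ry(pitch) Rx(roll)).
In Python, from bench import arm gives the robot as it stands.
- The arm moves only by the shell command python3 -m handwheel 'ROWS' [FORCE]. ROWS is JSON, a list of rows, each an object of numbers: "rx", "ry", "rz": the turn, a rotation vector about the tool's x, y, z in degrees; "tx", "ty", "tz": the shift along the tool's x, y, z in cm; "fingers": the finger opening in cm, from 0 to 8.54. In form: [{"rx": .., "ry": .., "rz": .., "tx": .., "ty": .., "tz": .., "fingers": ..}, ...]. A call has 1 to 8 rows; each row shifts and turns the commanded pose from where the row before left it, along the tool's axes as they then stand; what a row does not reach is not made up. A row lasts 1/8 s, in which the tool goes at most 62.5 mm and 10.7 degrees, less where a joint would pass 70% of its speed; a pose out of reach is approached as far as the arm can. A call with a gripper value outside its range is refused whole. The fingers move at their own pace and stop on an object; FORCE is the grip in N (left out, the last holds). Time passes only in rows, so rows that do not move let the fingers close. It gives the time, the measured TCP pose, the force, the opening and the grip force at its end, in the units of the state.
- arm.get_obs(): the state, without advancing time (a new reading comes with each control period).
- arm.grab_frame(name): name is "scene" or "top" or "wrist"; returns a dict with "pixels" (400x640x3 uint8, red, green, blue), "mtx" (3x3 intrinsics, pixels), "R" (3x3) and "t" (3): a world point X has camera coordinates R X + t; the wrist camera has in their place "mount" (4x4, takes a point from camera to tool coordinates, whose origin is the TCP and whose axes are the flange's). Camera axes: x right, y down, z forward; pixel columns grow to the right and rows downward; lengths in m; the calibration is good to about 2 mm. A picture is of the moment at which its call begins: read the wrist's pose just before it. There is no depth.
- arm.close_job(): hands the job in; it is judged then, once.
The state is a dict: "time": time; "joints": joint angles; "qvel": joint speeds; "joint_torque": joint torques, N m; "tool_pos": TCP position; "ee_rot": TCP orientation; "ft_force": force on the tool from outside, world axes, zero at the start; "wrist_torque": the same for the moment, N m; "gripper_width": opening from 0.0 (shut) to 1.0 (fully open); "grip_force": force on a finger pad.
Only numpy, scipy, OpenCV 4.12 (cv2) and the standard library are available. Lean on these libraries where they do the work, as an engineer would, in place of code of your own. Each camera call takes 0.05 s, during which the arm holds its last target. There are 200 camera calls.

## Working session

There is one attempt and no reset: what is moved stays moved. The work goes in short steps, Python scripts to look and compute and a shell command to move; the robot and the scene stay as the last step left them, time stands still between calls to the robot, and variables do not carry over. Pictures are saved under pics/ and viewed, at most 10 in all, crops included, and the job is handed in when it is done.

```bash
ls; mkdir -p pics; python3 - <<'E'
from bench import arm
import cv2
print(arm.get_obs())
for n in ("scene","top"):
    f=arm.grab_frame(n); cv2.imwrite(f"pics/{n}0.png",f["pixels"][:,:,::-1]); print(n,f["mtx"],f["R"],f["t"])
E
```

```text
pics
{'time': 0.0, 'joints': array([ 1.25800929e+00,  3.14201160e-01, -4.80461819e-02,  1.21019778e+00,
        3.68455791e-05,  1.57079681e+00]), 'qvel': array([ 6.47788438e-04,  6.40495721e-04, -2.28652744e-03,  2.31376442e-05,
       -2.11851854e-04, -3.81534303e-05]), 'joint_torque': array([-1.92428241e-03, -5.39594686e+01,  3.39746153e+01,  1.93240569e-02,
        5.73293050e-05,  1.00220120e-05]), 'tool_pos': array([0.18444333, 0.57035953, 0.23046389]), 'ee_rot': array([-3.13994386e+00, -3.68447377e-05,  2.82880507e+00]), 'ft_force': array([-0.2114048 , -0.51465676,  0.03049923]), 'wrist_torque': array([ 0.01843438, -0.01272368, -0.04418408]), 'grip_force': 0.0, 'gripper_width': 1.0014952119126332}
scene [[399.18392531   0.         325.68696622]
 [  0.         399.18392531 198.04125392]
 [  0.           0.           1.        ]] [[-8.05605692e-01  5.92452055e-01 -1.76833117e-04]
 [ 4.16703303e-01  5.66413468e-01 -7.11009241e-01]
 [-4.21138725e-01 -5.72866779e-01 -7.03182642e-01]] [ 0.36414679 -0.12994697  1.47186193]
top [[379.11737781   0.         322.03561451]
 [  0.         379.11737781 195.58209851]
 [  0.           0.           1.        ]] [[ 0.00632969 -0.99943141  0.03311795]
 [-0.99426949 -0.00982442 -0.1064503 ]
 [ 0.10671513 -0.03225436 -0.99376634]] [-0.01377183  0.47551027  1.26173299]
```

View pics/scene0.png

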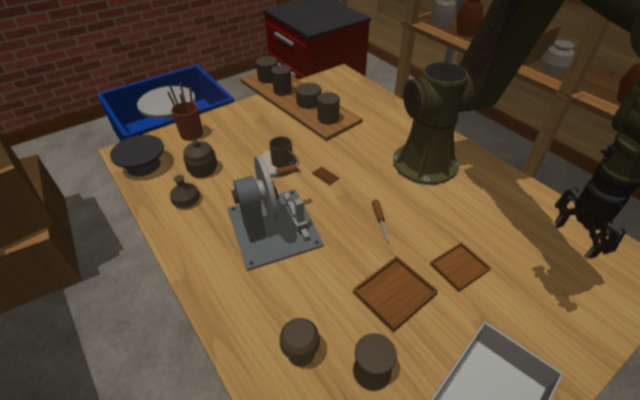

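View pics/top0.png

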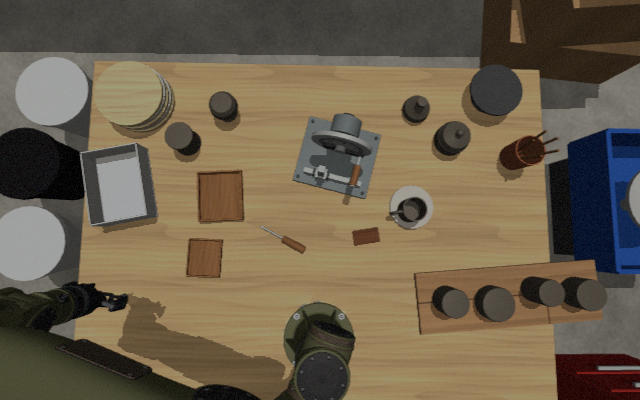

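```bash
python3 - <<'E'
import cv2, numpy as np
a=cv2.imread("pics/top0.png")[105:205,185:385]; b=cv2.imread("pics/scene0.png")[145:270,220:330]
cv2.imwrite("pics/tc.png",cv2.resize(a,None,fx=4,fy=4,interpolation=cv2.INTER_CUBIC))
cv2.imwrite("pics/sc.png",cv2.resize(b,None,fx=4.8,fy=4.8,interpolation=cv2.INTER_CUBIC))
E
```

```text
(no output)
```

View pics/tc.png

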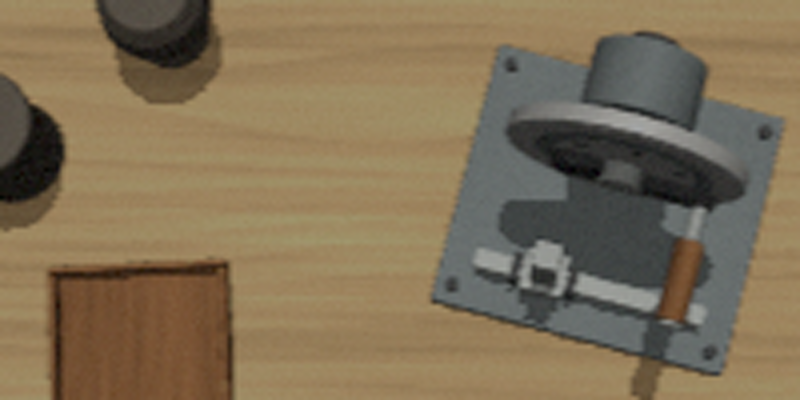

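View pics/sc.png

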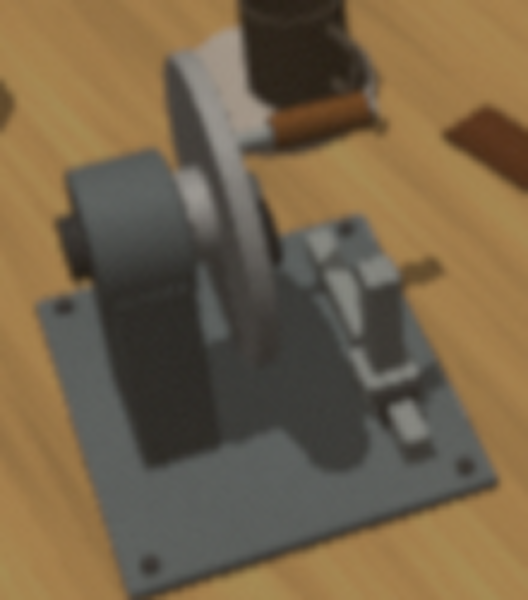

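```bash
cat > h.py <<'E'
import numpy as np, cv2
from scipy.optimize import least_squares
C={"top":(np.array([[379.11737781,0,322.03561451],[0,379.11737781,195.58209851],[0,0,1]]),
 np.array([[0.00632969,-0.99943141,0.03311795],[-0.99426949,-0.00982442,-0.1064503],[0.10671513,-0.03225436,-0.99376634]]),np.array([-0.01377183,0.47551027,1.26173299])),
"scene":(np.array([[399.18392531,0,325.68696622],[0,399.18392531,198.04125392],[0,0,1]]),
 np.array([[-8.05605692e-01,5.92452055e-01,-1.76833117e-04],[4.16703303e-01,5.66413468e-01,-7.11009241e-01],[-4.21138725e-01,-5.72866779e-01,-7.03182642e-01]]),np.array([0.36414679,-0.12994697,1.47186193]))}
def proj(n,X):
    K,R,t=C[n]; p=(np.atleast_2d(X)@R.T+t)@K.T; return p[:,:2]/p[:,2:]
def tri(a,b):
    P=[C[n][0]@np.c_[C[n][1],C[n][2]] for n in ("top","scene")]
    X=cv2.triangulatePoints(P[0],P[1],np.array(a,float),np.array(b,float)).ravel(); X=X[:3]/X[3]
    return X, np.linalg.norm(proj("top",X)-a), np.linalg.norm(proj("scene",X)-b)
def onz(n,p,z):
    K,R,t=C[n]; d=R.T@np.linalg.solve(K,[*p,1]); c=-R.T@t; return c+d*(z-c[2])/d[2]
tc=lambda p:np.array([p[0]/4+185,p[1]/4+105]); sc=lambda p:np.array([p[0]/4.8+220,p[1]/4.8+145])
E
python3 - <<'E'
from h import *
np.set_printoptions(precision=4,suppress=True)
T=[(500,45),(783,120),(720,373),(432,300)]; S=[(38,303),None,None,None]
m=np.array([[.117,.13],[.117,-.13],[-.117,-.13],[-.117,.13]])
# scene crop corners: rear-left(130,597) rear-right(38,303) front-right(357,215) front-left(497,483)
S=[(130,593),(38,303),(357,215),(497,483)]
for a,b in zip(T,S): print("corner",tri(tc(a),sc(b)))
def f(p):
    c,s=np.cos(p[2]),np.sin(p[2]); W=np.c_[m@np.array([[c,s],[-s,c]])+p[:2],np.full(4,.012)]
    return np.r_[(proj("top",W)-[tc(a) for a in T]).ravel(),(proj("scene",W)-[sc(b) for b in S]).ravel()]
r=least_squares(f,[.55,0,0]); print("stand",r.x,np.degrees(r.x[2]),np.abs(r.fun).max()); c,s=np.cos(r.x[2]),np.sin(r.x[2])
R=np.array([[c,-s],[s,c]])
print("post expected",R@[-.075,.04]+r.x[:2])
X=tri(tc((547,249)),sc((378,270)));print("post top",X,R.T@(X[0][:2]-r.x[:2]))
X=tri(tc((680,279)),sc((322,117)));Y=R.T@(X[0][:2]-r.x[:2]);print("handle",X,Y,np.arctan2(X[0][2]-.17,-Y[1]))
t=np.array([onz("top",p,.024) for p in [(198,171),(242,170),(244,220),(199,221)]]);print("tray",t,t.mean(0))
print("mug",onz("top",(411,207),.02)); print("tray2",tri((221,196),(395,293)))
E
```

```text
corner (array([0.7558, 0.035 , 0.0085]), np.float64(0.6253900034182666), np.float64(0.7017365122720933))
corner (array([ 0.6921, -0.2146,  0.0066]), np.float64(0.792946685595989), np.float64(0.7743223237085906))
corner (array([ 0.4691, -0.1586,  0.0056]), np.float64(0.31379720433459335), np.float64(0.28702598852622113))
corner (array([0.5299, 0.0918, 0.0009]), np.float64(0.6330957148413806), np.float64(0.6619453522320045))
stand [ 0.612  -0.0594 -0.2474] -14.173718985422992 1.6165230473841632
post expected [ 0.5491 -0.0023]
post top (array([ 0.5514, -0.0025,  0.1262]), np.float64(1.337587463406663), np.float64(1.3204267629557234)) [-0.0728  0.0404]
handle (array([ 0.5232, -0.1037,  0.1629]), np.float64(1.1395061215470137), np.float64(1.0499520743031092)) [-0.0753 -0.0647] -0.10993494843971513
tray [[0.5554 0.4108 0.024 ]
 [0.5606 0.2629 0.024 ]
 [0.3908 0.2514 0.024 ]
 [0.3863 0.4006 0.024 ]] [0.4733 0.3314 0.024 ]
mug [ 0.4399 -0.3153  0.02  ]
tray2 (array([0.4713, 0.3378, 0.0019]), np.float64(0.848910395933602), np.float64(0.9733817001815833))
```

```bash
R='{"rz":10.5,"tz":-0.4,"fingers":8.5}'; python3 -m handwheel '[{"rz":10.5,"tz":-0.4,"fingers":8.5},{"rz":10.5,"tz":-0.4},{"rz":10.5,"tz":-0.4},{"rz":10.5,"tz":-0.4},{"rz":10.5,"tz":-0.4},{"rz":10.5,"tz":-0.4},{"rz":10.5,"tz":-0.4},{"rz":10.5,"tz":-0.4}]' 40; python3 -m handwheel '[{"rz":10.5},{"rz":10.5},{"rz":10.5},{"rz":10.5},{"rz":10.5},{"rz":10.5},{"rz":10.5},{"rz":10.5}]'; python3 -m handwheel '[{"rz":8.2},{"tx":0}]'
cat > go.py <<'E'
import sys; from h import *; from bench import arm
from scipy.spatial.transform import Rotation as Ro
o=arm.get_obs(); R=Ro.from_euler("xyz",o["ee_rot"])
np.set_printoptions(precision=4,suppress=True)
print("t",round(o["time"],2),"pos",o["tool_pos"],"rpy",np.degrees(o["ee_rot"]),"q",o["joints"],"F",o["ft_force"],"M",o["wrist_torque"],"g",o["grip_force"],o["gripper_width"])
if len(sys.argv)>3: print("tool cm",R.inv().apply(np.array(sys.argv[1:4],float)-o["tool_pos"])*100)
E
python3 go.py 0.5495 -0.0023 0.26
```

```text
t 0.1 pos [0.1845 0.5704 0.2305] rpy [-179.9098    0.0033  162.0773] q [ 1.258   0.3142 -0.048   1.2102 -0.0001  1.5708] F [ 0.4844  0.8308 -0.7382] M [ 0.0246  0.0165 -0.0061] g 0.0 0.9998747152369902
tool cm [-52.3531 -43.2598  -2.8769]schema error: expected keys rx, ry, rz, tx, ty, tz, fingers
schema error: expected keys rx, ry, rz, tx, ty, tz, fingers
schema error: expected keys rx, ry, rz, tx, ty, tz, fingers
```

```bash
python3 -m handwheel '[{"rx":0,"ry":0,"rz":10.5,"tx":0,"ty":0,"tz":-0.4,"fingers":8.5},{"rx":0,"ry":0,"rz":10.5,"tx":0,"ty":0,"tz":-0.4,"fingers":8.5},{"rx":0,"ry":0,"rz":10.5,"tx":0,"ty":0,"tz":-0.4,"fingers":8.5},{"rx":0,"ry":0,"rz":10.5,"tx":0,"ty":0,"tz":-0.4,"fingers":8.5},{"rx":0,"ry":0,"rz":10.5,"tx":0,"ty":0,"tz":-0.4,"fingers":8.5},{"rx":0,"ry":0,"rz":10.5,"tx":0,"ty":0,"tz":-0.4,"fingers":8.5},{"rx":0,"ry":0,"rz":10.5,"tx":0,"ty":0,"tz":-0.4,"fingers":8.5},{"rx":0,"ry":0,"rz":10.5,"tx":0,"ty":0,"tz":-0.4,"fingers":8.5}]' 40
python3 -m handwheel '[{"rx":0,"ry":0,"rz":10.5,"tx":0,"ty":0,"tz":0,"fingers":8.5},{"rx":0,"ry":0,"rz":10.5,"tx":0,"ty":0,"tz":0,"fingers":8.5},{"rx":0,"ry":0,"rz":10.5,"tx":0,"ty":0,"tz":0,"fingers":8.5},{"rx":0,"ry":0,"rz":10.5,"tx":0,"ty":0,"tz":0,"fingers":8.5},{"rx":0,"ry":0,"rz":10.5,"tx":0,"ty":0,"tz":0,"fingers":8.5},{"rx":0,"ry":0,"rz":10.5,"tx":0,"ty":0,"tz":0,"fingers":8.5},{"rx":0,"ry":0,"rz":10.5,"tx":0,"ty":0,"tz":0,"fingers":8.5},{"rx":0,"ry":0,"rz":10.5,"tx":0,"ty":0,"tz":0,"fingers":8.5}]'
python3 -m handwheel '[{"rx":0,"ry":0,"rz":8.2,"tx":0,"ty":0,"tz":0,"fingers":8.5},{"rx":0,"ry":0,"rz":0,"tx":0,"ty":0,"tz":0,"fingers":8.5}]'
python3 go.py 0.5495 -0.0023 0.26
```

```text
time: 1.1
tool_pos: [0.1845, 0.5706, 0.2629]
ee_rot: [-3.142, 0.001, 1.357]
ft_force: [0.2, -0.5, 0.6]
gripper_width: 0.996
grip_force: 0.0
time: 2.1
tool_pos: [0.4368, 0.3377, 0.2638]
ee_rot: [-2.874, 0.181, 0.5]
ft_force: [0.7, 0.1, 0.1]
gripper_width: 0.995
grip_force: 0.0
time: 2.35
tool_pos: [0.4521, 0.3034, 0.2635]
ee_rot: [-2.859, 0.219, 0.422]
ft_force: [-0.1, 1.2, -0.6]
gripper_width: 0.994
grip_force: 0.0
t 2.35 pos [0.4521 0.3034 0.2635] rpy [-163.7845   12.5427   24.1614] q [0.4207 0.3772 0.0609 1.4737 0.2828 3.1406] F [-0.0653  1.2407 -0.6217] M [-0.1689 -0.3283 -0.0123] g 0.0 0.9944228612856933
tool cm [-3.4619 30.9295 -7.8184]
```

```bash
cat >> go.py <<'E'
D=Ro.from_euler("xyz",[180,0,165.8],degrees=True); print("rotvec deg",np.degrees((R.inv()*D).as_rotvec()))
S=Ro.from_euler("xyz",[180,0,np.degrees(o["ee_rot"][2])],degrees=True); print("level deg",np.degrees((R.inv()*S).as_rotvec()))
E
python3 go.py
```

```text
t 2.35 pos [0.4521 0.3034 0.2635] rpy [-163.7845   12.5427   24.1614] q [0.4207 0.3772 0.0609 1.4737 0.2828 3.1406] F [-0.0653  1.2407 -0.6217] M [-0.1689 -0.3283 -0.0123] g 0.0 0.9944228612856933
rotvec deg [ -22.4421  -14.6701 -141.5126]
level deg [-16.1505  12.4588  -1.7749]
```

```bash
python3 -m handwheel '[{"rx":-1.6,"ry":-1.05,"rz":-10.1,"tx":0,"ty":0,"tz":0,"fingers":8.5},{"rx":-1.6,"ry":-1.05,"rz":-10.1,"tx":0,"ty":0,"tz":0,"fingers":8.5},{"rx":-1.6,"ry":-1.05,"rz":-10.1,"tx":0,"ty":0,"tz":0,"fingers":8.5},{"rx":-1.6,"ry":-1.05,"rz":-10.1,"tx":0,"ty":0,"tz":0,"fingers":8.5},{"rx":-1.6,"ry":-1.05,"rz":-10.1,"tx":0,"ty":0,"tz":0,"fingers":8.5},{"rx":-1.6,"ry":-1.05,"rz":-10.1,"tx":0,"ty":0,"tz":0,"fingers":8.5},{"rx":-1.6,"ry":-1.05,"rz":-10.1,"tx":0,"ty":0,"tz":0,"fingers":8.5},{"rx":-1.6,"ry":-1.05,"rz":-10.1,"tx":0,"ty":0,"tz":0,"fingers":8.5}]'
python3 -m handwheel '[{"rx":-1.6,"ry":-1.05,"rz":-10.1,"tx":0,"ty":0,"tz":0,"fingers":8.5},{"rx":-1.6,"ry":-1.05,"rz":-10.1,"tx":0,"ty":0,"tz":0,"fingers":8.5},{"rx":-1.6,"ry":-1.05,"rz":-10.1,"tx":0,"ty":0,"tz":0,"fingers":8.5},{"rx":-1.6,"ry":-1.05,"rz":-10.1,"tx":0,"ty":0,"tz":0,"fingers":8.5},{"rx":-1.6,"ry":-1.05,"rz":-10.1,"tx":0,"ty":0,"tz":0,"fingers":8.5},{"rx":-1.6,"ry":-1.05,"rz":-10.1,"tx":0,"ty":0,"tz":0,"fingers":8.5},{"rx":0,"ry":0,"rz":0,"tx":0,"ty":0,"tz":0,"fingers":8.5}]'
python3 go.py 0.5495 -0.0023 0.26
```

```text
time: 3.35
tool_pos: [0.4501, 0.3071, 0.2642]
ee_rot: [-2.953, -0.01, 1.843]
ft_force: [-0.5, 0.7, 0.8]
gripper_width: 0.992
grip_force: 0.0
time: 4.22
tool_pos: [0.4498, 0.3065, 0.2647]
ee_rot: [3.14, 0.001, 2.897]
ft_force: [-0.3, -0.2, -0.8]
gripper_width: 0.997
grip_force: 0.0
t 4.22 pos [0.4498 0.3065 0.2647] rpy [179.9243   0.0617 165.9595] q [ 0.5982  0.1954 -0.1245  1.2492  0.0001  0.8432] F [-0.2727 -0.2129 -0.8073] M [-0.0023 -0.0092 -0.0375] g 0.0 0.9967662343976219
tool cm [-17.1668 -27.5406   0.4545]
rotvec deg [0.0758 0.0616 0.1596]
level deg [0.0757 0.0617 0.    ]
```

```bash
python3 -m handwheel '[{"rx":0,"ry":0,"rz":0,"tx":-1.7,"ty":-2.7,"tz":0,"fingers":7},{"rx":0,"ry":0,"rz":0,"tx":-3.1,"ty":-5.0,"tz":0,"fingers":7},{"rx":0,"ry":0,"rz":0,"tx":-3.1,"ty":-5.0,"tz":0,"fingers":7},{"rx":0,"ry":0,"rz":0,"tx":-3.1,"ty":-5.0,"tz":0,"fingers":7},{"rx":0,"ry":0,"rz":0,"tx":-3.1,"ty":-5.0,"tz":0,"fingers":7},{"rx":0,"ry":0,"rz":0,"tx":-2.1,"ty":-3.3,"tz":0,"fingers":7},{"rx":0,"ry":0,"rz":0.2,"tx":-1.0,"ty":-1.5,"tz":0,"fingers":7},{"rx":0,"ry":0,"rz":0,"tx":0,"ty":0,"tz":0,"fingers":7}]'
python3 go.py 0.5495 -0.0023 0.20; python3 - <<'E'
from bench import arm; import cv2,json
f=arm.grab_frame("wrist"); cv2.imwrite("pics/w1.png",f["pixels"][:,:,::-1]); print(f["mtx"].tolist(),f["mount"].tolist())
E
```

```text
time: 5.22
tool_pos: [0.5512, -0.0026, 0.2641]
ee_rot: [3.14, 0.0, 2.891]
ft_force: [-0.5, -0.7, -0.4]
gripper_width: 0.823
grip_force: 0.0
t 5.22 pos [ 0.5512 -0.0026  0.2641] rpy [179.9352   0.0012 165.6247] q [-0.0054  0.2099 -0.1081  1.2525  0.0011  0.2455] F [-0.4735 -0.7332 -0.3751] M [ 0.0262 -0.0051  0.0365] g 0.0 0.8229305668801786
tool cm [ 0.1683 -0.0203  6.4062]
rotvec deg [ 0.0648  0.0013 -0.1753]
level deg [0.0648 0.0012 0.    ]
[[357.2919445853503, 0.0, 321.51183784980066], [0.0, 357.2919445853503, 190.68409058118422], [0.0, 0.0, 1.0]] [[-0.0006055248670522554, -0.9547106944481514, -0.2975350790175234, 0.07633458651420216], [0.9999994178086037, -0.0008438453555032201, 0.0006725380802135878, -0.0002356394684571439], [-0.0008931528921317791, -0.2975344985566286, 0.9547106495931458, -0.14261059721529917], [0.0, 0.0, 0.0, 1.0]]
```

View pics/w1.png

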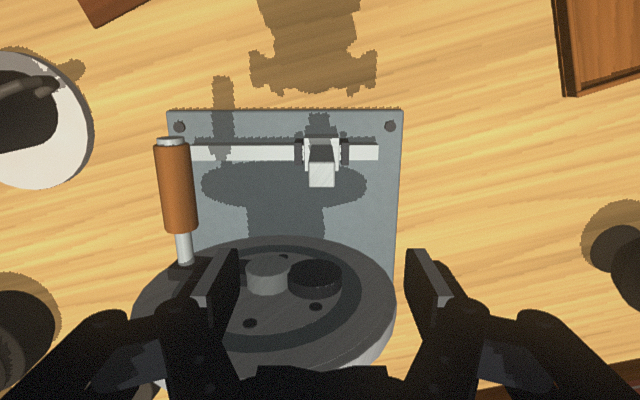

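```bash
cat >> h.py <<'E'
WK=np.array([[357.29194,0,321.51184],[0,357.29194,190.68409],[0,0,1]])
WM=np.array([[-0.00060552,-0.95471069,-0.29753508,0.07633459],[0.99999942,-0.00084385,0.00067254,-0.00023564],[-0.00089315,-0.2975345,0.95471065,-0.1426106]])
def wray(p,pos,rpy):
    from scipy.spatial.transform import Rotation as Ro
    R=Ro.from_euler("xyz",rpy,degrees=True).as_matrix(); return np.array(pos)+R@WM[:,3], R@WM[:,:3]@np.linalg.solve(WK,[*p,1])
def won(p,z,pos,rpy):
    c,d=wray(p,pos,rpy); return c+d*(z-c[2])/d[2]
E
python3 - <<'E'
from h import *
np.set_printoptions(precision=4,suppress=True)
P=([.5512,-.0026,.2641],[179.9352,0.0012,165.6247])
print("post top",won((321.5,175),.126,*P))
for p in ((166.5,109.5),(404,109)): print("plate front corner",won(p,.012,*P))
a,b=won((166.5,109.5),.012,*P),won((404,109),.012,*P); print(np.linalg.norm(a-b),np.degrees(np.arctan2(*(b-a)[:2])), "front mid",(a+b)/2)
print("handle ends",won((170,145),.163,*P),won((180,232),.163,*P))
# triangulate post top & handle centre: wrist + top
def mid(p,q):
    c1,d1=wray(p,*P); K,R,t=C["top"]; c2=-R.T@t; d2=R.T@np.linalg.solve(K,[*q,1])
    s=np.linalg.lstsq(np.c_[d1,-d2],c2-c1,rcond=None)[0]; return c1+s[0]*d1,c2+s[1]*d2
print("tri post",mid((321.5,175),tc((547,249))),"handle",mid((176,188),tc((680,279))))
E
```

```text
post top [ 0.5491 -0.0019  0.126 ]
plate front corner [ 0.4658 -0.1531  0.012 ]
plate front corner [0.5292 0.0955 0.012 ]
0.25650678828987455 14.301078447900816 front mid [ 0.4975 -0.0288  0.012 ]
handle ends [ 0.4931 -0.095   0.163 ] [ 0.5557 -0.1119  0.163 ]
tri post (array([ 0.5698, -0.0071,  0.0453]), array([ 0.5695, -0.0077,  0.0453])) handle (array([ 0.525 , -0.1073,  0.1528]), array([ 0.5275, -0.1071,  0.1532]))
```

```bash
python3 -m handwheel '[{"rx":0,"ry":0,"rz":0,"tx":0.2,"ty":0,"tz":2.5,"fingers":6},{"rx":0,"ry":0,"rz":0,"tx":0,"ty":0,"tz":4,"fingers":6},{"rx":0,"ry":0,"rz":0,"tx":0,"ty":0,"tz":4,"fingers":6},{"rx":0,"ry":0,"rz":0,"tx":0,"ty":0,"tz":4,"fingers":6},{"rx":0,"ry":0,"rz":0,"tx":0,"ty":0,"tz":2.5,"fingers":6},{"rx":0,"ry":0,"rz":0,"tx":0,"ty":0,"tz":1.2,"fingers":6},{"rx":0,"ry":0,"rz":0,"tx":0,"ty":0,"tz":0,"fingers":6}]'
python3 -m handwheel '[{"rx":0,"ry":0,"rz":0,"tx":0,"ty":0,"tz":0,"fingers":1.5},{"rx":0,"ry":0,"rz":0,"tx":0,"ty":0,"tz":0,"fingers":1.5},{"rx":0,"ry":0,"rz":0,"tx":0,"ty":0,"tz":0,"fingers":1.5},{"rx":0,"ry":0,"rz":0,"tx":0,"ty":0,"tz":0,"fingers":1.5},{"rx":0,"ry":0,"rz":0,"tx":0,"ty":0,"tz":0,"fingers":1.5},{"rx":0,"ry":0,"rz":0,"tx":0,"ty":0,"tz":0,"fingers":1.5}]' 60
python3 go.py
```

```text
time: 6.15
tool_pos: [0.5487, -0.0009, 0.0822]
ee_rot: [3.141, -0.0, 2.894]
ft_force: [0.5, 0.3, 0.7]
gripper_width: 0.703
grip_force: 0.0
time: 6.9
tool_pos: [0.5502, -0.0019, 0.0836]
ee_rot: [3.14, 0.003, 2.893]
ft_force: [-0.6, -0.2, 5.7]
gripper_width: 0.254
grip_force: 58.9
t 6.9 pos [ 0.5502 -0.0019  0.0836] rpy [179.8955   0.1699 165.7597] q [-0.004   0.3229 -0.3895  0.8551  0.0011  0.2445] F [-0.5899 -0.2238  5.7281] M [0.2231 0.1484 0.0466] g 58.860095143318176 0.2538591546790394
rotvec deg [ 0.1045  0.1699 -0.0401]
level deg [0.1045 0.1699 0.0002]
```

```bash
python3 -m handwheel '[{"rx":0,"ry":0,"rz":0,"tx":0,"ty":0,"tz":-0.4,"fingers":1.5},{"rx":0,"ry":0,"rz":0,"tx":0,"ty":0,"tz":-0.4,"fingers":1.5},{"rx":0,"ry":0,"rz":0,"tx":0,"ty":0,"tz":-0.5,"fingers":1.5},{"rx":0,"ry":0,"rz":0,"tx":0,"ty":0,"tz":-0.7,"fingers":1.5},{"rx":0,"ry":0,"rz":0,"tx":0,"ty":0,"tz":-1,"fingers":1.5},{"rx":0,"ry":0,"rz":0,"tx":0,"ty":0,"tz":-2,"fingers":1.5},{"rx":0,"ry":0,"rz":0,"tx":0,"ty":0,"tz":-2,"fingers":1.5},{"rx":0,"ry":0,"rz":0,"tx":0,"ty":0,"tz":0,"fingers":1.5}]'
python3 go.py 0.4733 0.3314 0.135
```

```text
time: 7.9
tool_pos: [0.5505, -0.0019, 0.1545]
ee_rot: [3.14, 0.004, 2.893]
ft_force: [0.2, 0.3, -1.5]
gripper_width: 0.251
grip_force: 61.0
t 7.9 pos [ 0.5505 -0.0019  0.1545] rpy [179.8975   0.2547 165.7727] q [-0.0039  0.2604 -0.2979  1.0078  0.0007  0.2444] F [ 0.2193  0.3279 -1.4646] M [ 0.0244 -0.0223 -0.029 ] g 60.96463322639465 0.25121210441397945
tool cm [15.6842 30.4101  1.9379]
rotvec deg [ 0.1024  0.2548 -0.0271]
level deg [0.1025 0.2547 0.0002]
```

```bash
python3 -m handwheel '[{"rx":0,"ry":0,"rz":0,"tx":1.1,"ty":2.2,"tz":0,"fingers":1.5},{"rx":0,"ry":0,"rz":0,"tx":2.1,"ty":4.1,"tz":0,"fingers":1.5},{"rx":0,"ry":0,"rz":0,"tx":2.6,"ty":5,"tz":0,"fingers":1.5},{"rx":0,"ry":0,"rz":0,"tx":2.6,"ty":5,"tz":0,"fingers":1.5},{"rx":0,"ry":0,"rz":0,"tx":2.6,"ty":5,"tz":0,"fingers":1.5},{"rx":0,"ry":0,"rz":0,"tx":2.6,"ty":5,"tz":0,"fingers":1.5},{"rx":0,"ry":0,"rz":0,"tx":1.5,"ty":2.9,"tz":0,"fingers":1.5},{"rx":0,"ry":0,"rz":0,"tx":0.6,"ty":1.2,"tz":0,"fingers":1.5}]'
python3 -m handwheel '[{"rx":0,"ry":0,"rz":0,"tx":0,"ty":0,"tz":1,"fingers":1.5},{"rx":0,"ry":0,"rz":0,"tx":0,"ty":0,"tz":2,"fingers":1.5},{"rx":0,"ry":0,"rz":0,"tx":0,"ty":0,"tz":2,"fingers":1.5},{"rx":0,"ry":0,"rz":0,"tx":0,"ty":0,"tz":1.5,"fingers":1.5},{"rx":0,"ry":0,"rz":0,"tx":0,"ty":0,"tz":0.8,"fingers":1.5},{"rx":0,"ry":0,"rz":0,"tx":0,"ty":0,"tz":0.3,"fingers":1.5},{"rx":0,"ry":0,"rz":0,"tx":0,"ty":0,"tz":0,"fingers":1.5}]'
python3 go.py 0.4733 0.3314 0.0736
```

```text
time: 8.9
tool_pos: [0.4706, 0.3327, 0.1517]
ee_rot: [-3.142, 0.0, 2.896]
ft_force: [0.0, -0.3, -1.8]
gripper_width: 0.251
grip_force: 61.0
time: 9.78
tool_pos: [0.4721, 0.3314, 0.0768]
ee_rot: [3.14, 0.001, 2.893]
ft_force: [-0.1, 0.2, -1.8]
gripper_width: 0.25
grip_force: 60.9
t 9.78 pos [0.4721 0.3314 0.0768] rpy [179.9353   0.0747 165.7623] q [ 0.6121  0.3755 -0.3302  0.8633 -0.0003  0.8606] F [-0.0914  0.1917 -1.8484] M [-0.0076 -0.0224 -0.0513] g 60.904197692871094 0.25017078770550294
tool cm [-0.1159  0.0336  0.3169]
rotvec deg [ 0.0647  0.0747 -0.0376]
level deg [0.0647 0.0747 0.    ]
```

```bash
python3 -m handwheel '[{"rx":0,"ry":0,"rz":0,"tx":0,"ty":0,"tz":0.15,"fingers":1.5},{"rx":0,"ry":0,"rz":0,"tx":0,"ty":0,"tz":0.15,"fingers":1.5},{"rx":0,"ry":0,"rz":0,"tx":0,"ty":0,"tz":0.1,"fingers":1.5},{"rx":0,"ry":0,"rz":0,"tx":0,"ty":0,"tz":0,"fingers":1.5}]'
python3 go.py
```

```text
time: 10.28
tool_pos: [0.4721, 0.3316, 0.0736]
ee_rot: [3.14, 0.002, 2.893]
ft_force: [-1.5, -1.3, 5.5]
gripper_width: 0.251
grip_force: 62.0
t 10.28 pos [0.4721 0.3316 0.0736] rpy [179.9036   0.0981 165.7755] q [ 0.6125  0.3784 -0.3341  0.8559 -0.0002  0.8607] F [-1.4741 -1.3482  5.4959] M [-0.3276  0.4041  0.0423] g 62.022507190704346 0.2510709686066872
rotvec deg [ 0.0964  0.0982 -0.0244]
level deg [0.0964 0.0981 0.0001]
```

Floor contact at the expected height. Release, rise, and go to the handle.

```bash
python3 -m handwheel '[{"rx":0,"ry":0,"rz":0,"tx":0,"ty":0,"tz":0,"fingers":3},{"rx":0,"ry":0,"rz":0,"tx":0,"ty":0,"tz":0,"fingers":5},{"rx":0,"ry":0,"rz":0,"tx":0,"ty":0,"tz":0,"fingers":6},{"rx":0,"ry":0,"rz":0,"tx":0,"ty":0,"tz":0,"fingers":6}]'
python3 -m handwheel '[{"rx":0,"ry":0,"rz":0,"tx":0,"ty":0,"tz":-1,"fingers":6},{"rx":0,"ry":0,"rz":0,"tx":0,"ty":0,"tz":-3,"fingers":6},{"rx":0,"ry":0,"rz":0,"tx":0,"ty":0,"tz":-5,"fingers":6},{"rx":0,"ry":0,"rz":0,"tx":0,"ty":0,"tz":-5,"fingers":6},{"rx":0,"ry":0,"rz":0,"tx":0,"ty":0,"tz":-3,"fingers":6},{"rx":0,"ry":0,"rz":0,"tx":0,"ty":0,"tz":-1,"fingers":6},{"rx":0,"ry":0,"rz":0,"tx":0,"ty":0,"tz":0,"fingers":6}]'
python3 go.py 0.5238 -0.1036 0.25;python3 - <<'E'
from bench import arm; import cv2
for n in ("scene","top"): cv2.imwrite(f"pics/{n}1.png",arm.grab_frame(n)["pixels"][:,:,::-1])
a=cv2.imread("pics/scene1.png")[220:340,330:500]; cv2.imwrite("pics/s1c.png",cv2.resize(a,None,fx=3,fy=3))
E
```

```text
time: 10.78
tool_pos: [0.4718, 0.3313, 0.0724]
ee_rot: [3.141, 0.001, 2.893]
ft_force: [-0.1, 0.4, -0.1]
gripper_width: 0.698
grip_force: 0.0
time: 11.65
tool_pos: [0.4717, 0.3313, 0.2526]
ee_rot: [3.14, 0.001, 2.893]
ft_force: [0.1, 0.1, -0.5]
gripper_width: 0.702
grip_force: 0.0
t 11.65 pos [0.4717 0.3313 0.2526] rpy [179.9254   0.0772 165.7683] q [ 0.6124  0.2599 -0.0702  1.2388 -0.0002  0.8608] F [ 0.0785  0.0769 -0.526 ] M [-0.0323 -0.0097  0.0301] g 0.0 0.7020465973448328
tool cm [-15.7422 -40.8758   0.2291]
rotvec deg [ 0.0746  0.0772 -0.0316]
level deg [0.0746 0.0772 0.0001]
```

View pics/s1c.png

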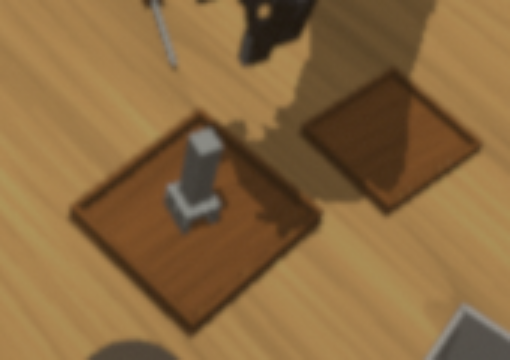

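```bash
python3 -m handwheel '[{"rx":0,"ry":0,"rz":0,"tx":-0.8,"ty":-2.1,"tz":0,"fingers":6},{"rx":0,"ry":0,"rz":0,"tx":-1.7,"ty":-4.3,"tz":0,"fingers":6},{"rx":0,"ry":0,"rz":0,"tx":-2.1,"ty":-5.5,"tz":0,"fingers":6},{"rx":0,"ry":0,"rz":0,"tx":-2.1,"ty":-5.5,"tz":0,"fingers":6},{"rx":0,"ry":0,"rz":0,"tx":-2.1,"ty":-5.5,"tz":0,"fingers":6},{"rx":0,"ry":0,"rz":0,"tx":-2.1,"ty":-5.5,"tz":0,"fingers":6},{"rx":0,"ry":0,"rz":0,"tx":-2.1,"ty":-5.5,"tz":0,"fingers":6},{"rx":0,"ry":0,"rz":0,"tx":-1.6,"ty":-4.2,"tz":0,"fingers":6}]'
python3 -m handwheel '[{"rx":0,"ry":0,"rz":0,"tx":-0.8,"ty":-2.0,"tz":0,"fingers":6},{"rx":0,"ry":0,"rz":0,"tx":-0.3,"ty":-0.8,"tz":0,"fingers":6},{"rx":0,"ry":0,"rz":0,"tx":0,"ty":0,"tz":0,"fingers":6}]'
python3 go.py 0.5236 -0.1035 0.144
```

```text
time: 12.75
tool_pos: [0.5181, -0.0772, 0.2513]
ee_rot: [3.142, -0.001, 2.891]
ft_force: [-0.6, 0.2, -0.4]
gripper_width: 0.702
grip_force: 0.0
time: 13.12
tool_pos: [0.5225, -0.1041, 0.2517]
ee_rot: [3.141, -0.0, 2.892]
ft_force: [0.5, 0.3, -0.7]
gripper_width: 0.702
grip_force: 0.0
t 13.12 pos [ 0.5225 -0.1041  0.2517] rpy [179.9465  -0.018  165.7165] q [-0.1973  0.1795 -0.1734  1.2181  0.0009  0.052 ] F [ 0.4741  0.3112 -0.6729] M [-0.0232 -0.0594  0.0046] g 0.0 0.701713354805458
tool cm [-0.0912  0.0771 10.7707]
rotvec deg [ 0.0536 -0.018  -0.0835]
level deg [ 0.0535 -0.018  -0.    ]
```

```bash
python3 - <<'E'
from bench import arm; import cv2
o=arm.get_obs();print(o["tool_pos"],o["ee_rot"])
cv2.imwrite("pics/w2.png",arm.grab_frame("wrist")["pixels"][:,:,::-1])
E
```

```text
[ 0.52253437 -0.10412804  0.25170698] [ 3.14065820e+00 -3.14508570e-04  2.89229914e+00]
```

View pics/w2.png

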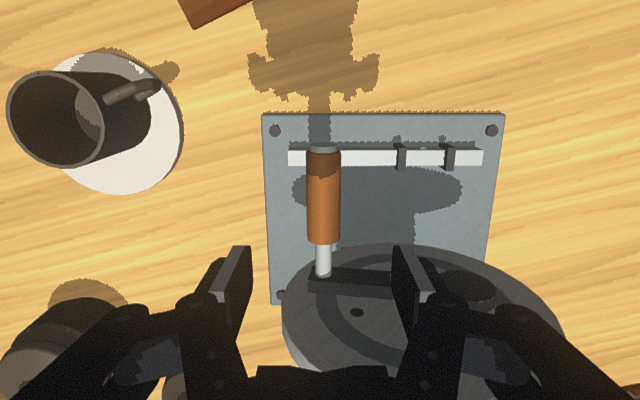

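```bash
python3 -m handwheel '[{"rx":0,"ry":0,"rz":0,"tx":-0.1,"ty":0.1,"tz":2,"fingers":6},{"rx":0,"ry":0,"rz":0,"tx":0,"ty":0,"tz":3.5,"fingers":6},{"rx":0,"ry":0,"rz":0,"tx":0,"ty":0,"tz":3,"fingers":6},{"rx":0,"ry":0,"rz":0,"tx":0,"ty":0,"tz":1.7,"fingers":6},{"rx":0,"ry":0,"rz":0,"tx":0,"ty":0,"tz":0.6,"fingers":6},{"rx":0,"ry":0,"rz":0,"tx":0,"ty":0,"tz":0,"fingers":4}]'
python3 -m handwheel '[{"rx":0,"ry":0,"rz":0,"tx":0,"ty":0,"tz":0,"fingers":1.5},{"rx":0,"ry":0,"rz":0,"tx":0,"ty":0,"tz":0,"fingers":1.5},{"rx":0,"ry":0,"rz":0,"tx":0,"ty":0,"tz":0,"fingers":1.5},{"rx":0,"ry":0,"rz":0,"tx":0,"ty":0,"tz":0,"fingers":1.5},{"rx":0,"ry":0,"rz":0,"tx":0,"ty":0,"tz":0,"fingers":1.5},{"rx":0,"ry":0,"rz":0,"tx":0,"ty":0,"tz":0,"fingers":1.5}]' 60
python3 go.py
python3 - <<'E'
import numpy as np
a=-.11+np.radians(7.5)*np.arange(49)
p=np.c_[-6.5*np.cos(a),-6.5*np.sin(a)]
q=np.round(p,1)
for i,d in enumerate(np.diff(q,axis=0)): print(f"{i}:{d[0]:.1f},{d[1]:.1f}",end="  ")
E
```

```text
time: 13.92
tool_pos: [0.5249, -0.1028, 0.1448]
ee_rot: [3.141, 0.001, 2.894]
ft_force: [0.6, 0.5, 0.1]
gripper_width: 0.505
grip_force: 0.0
time: 14.68
tool_pos: [0.5253, -0.1038, 0.1455]
ee_rot: [-3.141, 0.003, 2.893]
ft_force: [-2.0, -2.7, 6.0]
gripper_width: 0.26
grip_force: 58.8
t 14.68 pos [ 0.5253 -0.1038  0.1455] rpy [-179.9905    0.1767  165.7405] q [-0.1949  0.2417 -0.3444  0.9816 -0.0003  0.054 ] F [-2.0212 -2.6526  5.9721] M [-0.6323  0.2826  0.0131] g 58.75230431556702 0.2601993110483991
rotvec deg [-0.0096  0.1767 -0.0595]
level deg [-0.0095  0.1767 -0.    ]
0:0.0,-0.8  1:0.1,-0.9  2:0.2,-0.8  3:0.2,-0.8  4:0.4,-0.8  5:0.5,-0.7  6:0.6,-0.6  7:0.7,-0.5  8:0.7,-0.5  9:0.7,-0.4  10:0.8,-0.2  11:0.9,-0.2  12:0.8,0.0  13:0.9,0.1  14:0.8,0.2  15:0.8,0.2  16:0.8,0.4  17:0.7,0.5  18:0.6,0.6  19:0.5,0.7  20:0.5,0.7  21:0.4,0.7  22:0.2,0.8  23:0.2,0.9  24:0.0,0.8  25:-0.1,0.9  26:-0.2,0.8  27:-0.2,0.8  28:-0.4,0.8  29:-0.5,0.7  30:-0.6,0.6  31:-0.7,0.5  32:-0.7,0.5  33:-0.7,0.4  34:-0.8,0.2  35:-0.9,0.2  36:-0.8,0.0  37:-0.9,-0.1  38:-0.8,-0.2  39:-0.8,-0.2  40:-0.8,-0.4  41:-0.7,-0.5  42:-0.6,-0.6  43:-0.5,-0.7  44:-0.5,-0.7  45:-0.4,-0.7  46:-0.2,-0.8  47:-0.2,-0.9
```

```bash
(
python3 -m handwheel '[{"rx":0,"ry":0,"rz":0,"tx":0,"ty":0,"tz":-0.8,"fingers":1.5},{"rx":0,"ry":0,"rz":0,"tx":0,"ty":0.1,"tz":-0.9,"fingers":1.5},{"rx":0,"ry":0,"rz":0,"tx":0,"ty":0.2,"tz":-0.8,"fingers":1.5}]'
python3 -m handwheel '[{"rx":0,"ry":0,"rz":0,"tx":0,"ty":0.2,"tz":-0.8,"fingers":1.5},{"rx":0,"ry":0,"rz":0,"tx":0,"ty":0.4,"tz":-0.8,"fingers":1.5},{"rx":0,"ry":0,"rz":0,"tx":0,"ty":0.5,"tz":-0.7,"fingers":1.5}]'
python3 -m handwheel '[{"rx":0,"ry":0,"rz":0,"tx":0,"ty":0.6,"tz":-0.6,"fingers":1.5},{"rx":0,"ry":0,"rz":0,"tx":0,"ty":0.7,"tz":-0.5,"fingers":1.5},{"rx":0,"ry":0,"rz":0,"tx":0,"ty":0.7,"tz":-0.5,"fingers":1.5}]'
python3 -m handwheel '[{"rx":0,"ry":0,"rz":0,"tx":0,"ty":0.7,"tz":-0.4,"fingers":1.5},{"rx":0,"ry":0,"rz":0,"tx":0,"ty":0.8,"tz":-0.2,"fingers":1.5},{"rx":0,"ry":0,"rz":0,"tx":0,"ty":0.9,"tz":-0.2,"fingers":1.5}]'
) > fwd.txt; cat > an.py <<'E'
import sys,re,numpy as np
np.set_printoptions(precision=3,suppress=True)
yaw=np.radians(-14.2); ey=np.array([-np.sin(yaw),np.cos(yaw)]); ex=np.array([np.cos(yaw),np.sin(yaw)])
def load(fn):
    s=open(fn).read(); g=lambda k:np.array([[float(v) for v in m.split(",")] for m in re.findall(k+r": \[(.*?)\]",s)])
    p,f=g("tool_pos"),g("ft_force"); y=(p[:,:2]-[.6121,-.0592])@ey; x=(p[:,:2]-[.6121,-.0592])@ex; z=p[:,2]+.019-.170
    return x,y,z,f[:,:2]@ey,f[:,2],f[:,:2]@ex
def proc(fn,yc=0,zc=0):
    x,y,z,fy,fz,fx=load(fn); th=np.arctan2(z-zc,-(y-yc)); r=np.hypot(z-zc,y-yc)
    # unit tangent for growing th: y'=+sin th, z'=cos th ; torque we apply = -F.t*r
    tq=-.065*(fy*np.sin(th)+fz*np.cos(th)); rad=-fy*np.cos(th)+fz*np.sin(th)
    return th,r,tq,rad,x,fx
if __name__=="__main__":
    for fn in sys.argv[1:]:
        print(fn); print(np.c_[proc(fn)])
E
python3 an.py fwd.txt; tail -7 fwd.txt
```

```text
fwd.txt
[[ 0.283  0.066  0.382 10.201 -0.073  3.719]
 [ 0.673  0.068  0.24  11.043 -0.073  0.807]
 [ 1.061  0.069  0.133 18.783 -0.073 -3.316]
 [ 1.471  0.069  0.132 14.975 -0.073 -3.652]]
grip_force: 62.2
time: 16.18
tool_pos: [0.5394, -0.0479, 0.2199]
ee_rot: [-3.141, 0.005, 2.892]
ft_force: [-4.4, -2.5, 14.7]
gripper_width: 0.259
grip_force: 62.3
```

```bash
(
python3 -m handwheel '[{"rx":0,"ry":0,"rz":0,"tx":0,"ty":0.8,"tz":-0.1,"fingers":1.5},{"rx":0,"ry":0,"rz":0,"tx":0,"ty":0.9,"tz":0,"fingers":1.5},{"rx":0,"ry":0,"rz":0,"tx":0,"ty":0.8,"tz":0.2,"fingers":1.5}]'
python3 -m handwheel '[{"rx":0,"ry":0,"rz":0,"tx":0,"ty":0.8,"tz":0.2,"fingers":1.5},{"rx":0,"ry":0,"rz":0,"tx":0,"ty":0.8,"tz":0.4,"fingers":1.5},{"rx":0,"ry":0,"rz":0,"tx":0,"ty":0.7,"tz":0.5,"fingers":1.5}]'
python3 -m handwheel '[{"rx":0,"ry":0,"rz":0,"tx":0,"ty":0.6,"tz":0.6,"fingers":1.5},{"rx":0,"ry":0,"rz":0,"tx":0,"ty":0.5,"tz":0.7,"fingers":1.5},{"rx":0,"ry":0,"rz":0,"tx":0,"ty":0.5,"tz":0.7,"fingers":1.5}]'
python3 -m handwheel '[{"rx":0,"ry":0,"rz":0,"tx":0,"ty":0.4,"tz":0.7,"fingers":1.5},{"rx":0,"ry":0,"rz":0,"tx":0,"ty":0.2,"tz":0.8,"fingers":1.5},{"rx":0,"ry":0,"rz":0,"tx":0,"ty":0.2,"tz":0.9,"fingers":1.5}]'
python3 -m handwheel '[{"rx":0,"ry":0,"rz":0,"tx":0,"ty":0,"tz":0.8,"fingers":1.5},{"rx":0,"ry":0,"rz":0,"tx":0,"ty":-0.1,"tz":0.9,"fingers":1.5},{"rx":0,"ry":0,"rz":0,"tx":0,"ty":-0.2,"tz":0.8,"fingers":1.5}]'
python3 -m handwheel '[{"rx":0,"ry":0,"rz":0,"tx":0,"ty":-0.2,"tz":0.8,"fingers":1.5},{"rx":0,"ry":0,"rz":0,"tx":0,"ty":-0.4,"tz":0.8,"fingers":1.5},{"rx":0,"ry":0,"rz":0,"tx":0,"ty":-0.5,"tz":0.7,"fingers":1.5}]'
) >> fwd.txt; python3 an.py fwd.txt; tail -7 fwd.txt
```

```text
fwd.txt
[[  0.283   0.066   0.382  10.201  -0.073   3.719]
 [  0.673   0.068   0.24   11.043  -0.073   0.807]
 [  1.061   0.069   0.133  18.783  -0.073  -3.316]
 [  1.471   0.069   0.132  14.975  -0.073  -3.652]
 [  1.861   0.069   0.179   5.335  -0.073   0.076]
 [  2.24    0.068   0.302  -0.1    -0.073   2.897]
 [  2.62    0.067   0.373  -2.762  -0.073   3.702]
 [  2.997   0.065   0.553  -8.433  -0.073   3.762]
 [ -2.902   0.064   0.698 -10.855  -0.073   1.405]
 [ -2.508   0.062   0.825 -22.069  -0.073  -1.426]]
grip_force: 61.7
time: 18.42
tool_pos: [0.5537, 0.0075, 0.114]
ee_rot: [-3.139, 0.004, 2.892]
ft_force: [-3.9, -9.6, 23.3]
gripper_width: 0.259
grip_force: 62.9
```

```bash
(
python3 -m handwheel '[{"rx":0,"ry":0,"rz":0,"tx":0,"ty":-0.7,"tz":0.5,"fingers":1.5},{"rx":0,"ry":0,"rz":0,"tx":0,"ty":-0.8,"tz":0.4,"fingers":1.5},{"rx":0,"ry":0,"rz":0,"tx":0,"ty":-0.7,"tz":0.4,"fingers":1.5}]'
python3 -m handwheel '[{"rx":0,"ry":0,"rz":0,"tx":0,"ty":-0.7,"tz":0.4,"fingers":1.5},{"rx":0,"ry":0,"rz":0,"tx":0,"ty":-0.8,"tz":0.2,"fingers":1.5},{"rx":0,"ry":0,"rz":0,"tx":0,"ty":-0.9,"tz":0.1,"fingers":1.5}]'
python3 -m handwheel '[{"rx":0,"ry":0,"rz":0,"tx":0,"ty":-0.8,"tz":0,"fingers":1.5},{"rx":0,"ry":0,"rz":0,"tx":0,"ty":-0.9,"tz":-0.1,"fingers":1.5},{"rx":0,"ry":0,"rz":0,"tx":0,"ty":-0.8,"tz":-0.2,"fingers":1.5}]'
python3 -m handwheel '[{"rx":0,"ry":0,"rz":0,"tx":0,"ty":-0.8,"tz":-0.2,"fingers":1.5},{"rx":0,"ry":0,"rz":0,"tx":0,"ty":-0.8,"tz":-0.4,"fingers":1.5},{"rx":0,"ry":0,"rz":0,"tx":0,"ty":-0.7,"tz":-0.5,"fingers":1.5}]'
) >> fwd.txt; python3 an.py fwd.txt|tail -5; tail -4 fwd.txt|head -1; cat > fit.py <<'E'
from an import *; from scipy.optimize import least_squares
def data(fn):
    x,y,z,*_=load(fn); r=least_squares(lambda c:np.hypot(y-c[0],z-c[1])-.065,[0,.003]); 
    th,_,tq,rad,_,_=proc(fn,*r.x); return th,tq,r.x,np.abs(r.fun).max()
th,tq,c,e=data("fwd.txt"); sg=np.ones(len(th)); print("centre",c,e)
if len(sys.argv)>1:
    t2,q2,c2,e2=data("bwd.txt"); print("centre b",c2,e2); th=np.r_[th,t2]; tq=np.r_[tq,q2]; sg=np.r_[sg,-np.ones(len(t2))]
def rep(m):
    A=np.c_[sg,np.cos(th),np.sin(th)][m]; k,*_=np.linalg.lstsq(A,tq[m],rcond=None); res=tq[m]-A@k
    # gravity: heavy point at world angle th+phi; torque needed to hold = m g r cos(th+phi)
    phi=np.arctan2(-k[2],k[1]); tb=(-np.pi/2-phi+np.pi)%(2*np.pi)-np.pi
    print("fric",k[0],"amp",np.hypot(*k[1:]),"theta_final deg",np.degrees(tb),"rms",res.std(),"res",res)
rep(sg>0)
if (sg<0).any(): rep(sg<0); rep(sg!=0)
E
python3 fit.py
```

```text
[ -2.508   0.062   0.825 -22.069  -0.073  -1.426]
 [ -2.157   0.061   0.836  -0.581  -0.073   1.086]
 [ -1.755   0.06    0.841  10.138  -0.073   6.216]
 [ -1.303   0.06    0.782  15.571  -0.074  10.383]
 [ -0.858   0.061   0.713   6.649  -0.073   8.696]]
ee_rot: [3.137, 0.001, 2.894]
centre [-0.     0.004] 0.0004321025042133553
fric 0.4718898458679602 amp 0.3554417318206061 theta_final deg 166.62040693048343 rms 0.021839254909799276 res [ 0.021 -0.002 -0.039  0.007  0.019  0.037 -0.031 -0.014 -0.006 -0.009
  0.024  0.021 -0.026 -0.001]
```

```bash
python3 - <<'E'
from an import *
th,r,tq,rad,x,fx=proc("fwd.txt",0,.004); print(np.degrees(th[-1]),r[-1],tq[-1],rad[-1])
a=th[-1]-np.radians(7.5)*np.arange(49); q=np.round(np.c_[-6.5*np.cos(a),-6.5*np.sin(a)],1)
for i,d in enumerate(np.diff(q,axis=0)): print(f"{i}:{d[0]:.1f},{d[1]:.1f}",end="  ")
E
tail -8 fwd.txt
```

```text
-51.50950533966794 0.06451930896806739 0.6947130830141116 7.088203144576539
0:0.7,0.5  1:0.7,0.4  2:0.8,0.2  3:0.8,0.2  4:0.9,0.1  5:0.8,0.0  6:0.9,-0.2  7:0.8,-0.3  8:0.8,-0.3  9:0.7,-0.5  10:0.6,-0.5  11:0.6,-0.7  12:0.5,-0.7  13:0.4,-0.7  14:0.2,-0.8  15:0.2,-0.8  16:0.1,-0.9  17:0.0,-0.8  18:-0.2,-0.9  19:-0.3,-0.8  20:-0.3,-0.8  21:-0.5,-0.7  22:-0.5,-0.6  23:-0.7,-0.6  24:-0.7,-0.5  25:-0.7,-0.4  26:-0.8,-0.2  27:-0.8,-0.2  28:-0.9,-0.1  29:-0.8,0.0  30:-0.9,0.2  31:-0.8,0.3  32:-0.8,0.3  33:-0.7,0.5  34:-0.6,0.5  35:-0.6,0.7  36:-0.5,0.7  37:-0.4,0.7  38:-0.2,0.8  39:-0.2,0.8  40:-0.1,0.9  41:0.0,0.8  42:0.2,0.9  43:0.3,0.8  44:0.3,0.8  45:0.5,0.7  46:0.5,0.6  47:0.7,0.6  gripper_width: 0.258
grip_force: 59.6
time: 19.92
tool_pos: [0.531, -0.0801, 0.1045]
ee_rot: [3.137, 0.001, 2.894]
ft_force: [9.4, 1.7, -12.2]
gripper_width: 0.258
grip_force: 60.1
```

```bash
(
python3 -m handwheel '[{"rx":0,"ry":0,"rz":0,"tx":-0.1,"ty":0.8,"tz":0.6,"fingers":1.5},{"rx":0,"ry":0,"rz":0,"tx":0,"ty":0.7,"tz":0.4,"fingers":1.5},{"rx":0,"ry":0,"rz":0,"tx":0,"ty":0.8,"tz":0.2,"fingers":1.5}]'
python3 -m handwheel '[{"rx":0,"ry":0,"rz":0,"tx":0,"ty":0.8,"tz":0.2,"fingers":1.5},{"rx":0,"ry":0,"rz":0,"tx":0,"ty":0.9,"tz":0.1,"fingers":1.5},{"rx":0,"ry":0,"rz":0,"tx":0,"ty":0.8,"tz":0,"fingers":1.5}]'
python3 -m handwheel '[{"rx":0,"ry":0,"rz":0,"tx":0,"ty":0.9,"tz":-0.2,"fingers":1.5},{"rx":0,"ry":0,"rz":0,"tx":0,"ty":0.8,"tz":-0.3,"fingers":1.5},{"rx":0,"ry":0,"rz":0,"tx":0,"ty":0.8,"tz":-0.3,"fingers":1.5}]'
python3 -m handwheel '[{"rx":0,"ry":0,"rz":0,"tx":0,"ty":0.7,"tz":-0.5,"fingers":1.5},{"rx":0,"ry":0,"rz":0,"tx":0,"ty":0.6,"tz":-0.5,"fingers":1.5},{"rx":0,"ry":0,"rz":0,"tx":0,"ty":0.6,"tz":-0.7,"fingers":1.5}]'
python3 -m handwheel '[{"rx":0,"ry":0,"rz":0,"tx":0,"ty":0.5,"tz":-0.7,"fingers":1.5},{"rx":0,"ry":0,"rz":0,"tx":0,"ty":0.4,"tz":-0.7,"fingers":1.5},{"rx":0,"ry":0,"rz":0,"tx":0,"ty":0.2,"tz":-0.8,"fingers":1.5}]'
) > bwd.txt; python3 an.py bwd.txt; tail -8 bwd.txt
```

```text
bwd.txt
[[-1.254  0.061 -0.211  5.065 -0.073  4.379]
 [-1.686  0.06  -0.137 -0.343 -0.073  1.777]
 [-2.126  0.061 -0.146  1.897 -0.073  2.501]
 [-2.552  0.062 -0.275  7.161 -0.073  2.391]
 [-2.949  0.063 -0.264  7.936 -0.073  2.042]]
gripper_width: 0.257
grip_force: 60.6
time: 21.8
tool_pos: [0.5562, 0.0191, 0.1389]
ee_rot: [3.139, 0.0, 2.894]
ft_force: [3.7, 6.3, -5.5]
gripper_width: 0.258
grip_force: 60.7
```

Good; continue the rest of the reverse turn.

```bash
(
python3 -m handwheel '[{"rx":0,"ry":0,"rz":0,"tx":0,"ty":0.2,"tz":-0.8,"fingers":1.5},{"rx":0,"ry":0,"rz":0,"tx":0,"ty":0.1,"tz":-0.9,"fingers":1.5},{"rx":0,"ry":0,"rz":0,"tx":0,"ty":0,"tz":-0.8,"fingers":1.5}]'
python3 -m handwheel '[{"rx":0,"ry":0,"rz":0,"tx":0,"ty":-0.2,"tz":-0.9,"fingers":1.5},{"rx":0,"ry":0,"rz":0,"tx":0,"ty":-0.3,"tz":-0.8,"fingers":1.5},{"rx":0,"ry":0,"rz":0,"tx":0,"ty":-0.3,"tz":-0.8,"fingers":1.5}]'
python3 -m handwheel '[{"rx":0,"ry":0,"rz":0,"tx":0,"ty":-0.5,"tz":-0.7,"fingers":1.5},{"rx":0,"ry":0,"rz":0,"tx":0,"ty":-0.5,"tz":-0.6,"fingers":1.5},{"rx":0,"ry":0,"rz":0,"tx":0,"ty":-0.7,"tz":-0.6,"fingers":1.5}]'
python3 -m handwheel '[{"rx":0,"ry":0,"rz":0,"tx":0,"ty":-0.7,"tz":-0.5,"fingers":1.5},{"rx":0,"ry":0,"rz":0,"tx":0,"ty":-0.7,"tz":-0.4,"fingers":1.5},{"rx":0,"ry":0,"rz":0,"tx":0,"ty":-0.8,"tz":-0.2,"fingers":1.5}]'
python3 -m handwheel '[{"rx":0,"ry":0,"rz":0,"tx":0,"ty":-0.8,"tz":-0.2,"fingers":1.5},{"rx":0,"ry":0,"rz":0,"tx":0,"ty":-0.9,"tz":-0.1,"fingers":1.5},{"rx":0,"ry":0,"rz":0,"tx":0,"ty":-0.8,"tz":0,"fingers":1.5}]'
python3 -m handwheel '[{"rx":0,"ry":0,"rz":0,"tx":0,"ty":-0.9,"tz":0.2,"fingers":1.5},{"rx":0,"ry":0,"rz":0,"tx":0,"ty":-0.8,"tz":0.3,"fingers":1.5},{"rx":0,"ry":0,"rz":0,"tx":0,"ty":-0.8,"tz":0.3,"fingers":1.5}]'
) >> bwd.txt; python3 an.py bwd.txt; tail -8 bwd.txt; python3 fit.py b
```

```text
bwd.txt
[[ -1.254   0.061  -0.211   5.065  -0.073   4.379]
 [ -1.686   0.06   -0.137  -0.343  -0.073   1.777]
 [ -2.126   0.061  -0.146   1.897  -0.073   2.501]
 [ -2.552   0.062  -0.275   7.161  -0.073   2.391]
 [ -2.949   0.063  -0.264   7.936  -0.073   2.042]
 [  2.941   0.065  -0.461   1.263  -0.073   1.496]
 [  2.544   0.067  -0.536  -4.051  -0.073   3.077]
 [  2.174   0.069  -0.638  -5.506  -0.073   3.697]
 [  1.828   0.069  -0.778  -7.608  -0.073   3.441]
 [  1.483   0.07   -0.779 -17.723  -0.073   6.073]
 [  1.127   0.07   -0.805 -14.634  -0.073   2.181]]
gripper_width: 0.256
grip_force: 59.8
time: 24.05
tool_pos: [0.5339, -0.0702, 0.2138]
ee_rot: [3.133, 0.001, 2.895]
ft_force: [6.4, 16.4, -7.9]
gripper_width: 0.262
grip_force: 60.7
centre [-0.     0.004] 0.0004321025042133553
centre b [-0.     0.005] 0.00019241377852623198
fric 0.4718898458679602 amp 0.3554417318206061 theta_final deg 166.62040693048343 rms 0.021839254909799276 res [ 0.021 -0.002 -0.039  0.007  0.019  0.037 -0.031 -0.014 -0.006 -0.009
  0.024  0.021 -0.026 -0.001]
fric 0.4738353218265806 amp 0.32919580140331606 theta_final deg 162.9632071646555 rms 0.03202168606499922 res [-0.022  0.013  0.011 -0.041  0.072 -0.036 -0.001  0.012 -0.041  0.016
  0.017]
fric 0.4701820401793227 amp 0.34250822329377956 theta_final deg 165.22138891704583 rms 0.02933772741721361 res [ 0.024 -0.005 -0.048 -0.005  0.005  0.024 -0.04  -0.019 -0.005 -0.002
  0.035  0.036 -0.009  0.015 -0.044 -0.006 -0.003 -0.047  0.073 -0.028
  0.011  0.027 -0.026  0.028  0.024]
```

```bash
python3 - <<'E'
from an import *
th,r,tq,rad,x,fx=proc("bwd.txt",0,.0045); print(np.degrees(th[-1]),r[-1])
a=np.linspace(th[-1],np.radians(165.2),15); q=np.round(np.c_[-6.5*np.cos(a),-6.5*np.sin(a)],1)
for i,d in enumerate(np.diff(q,axis=0)): print(f"{i}:{d[0]:.1f},{d[1]:.1f}",end="  ")
E
```

```text
62.889627617258334 0.0654960274668033
0:0.8,-0.3  1:0.8,-0.2  2:0.8,-0.2  3:0.8,0.0  4:0.9,0.1  5:0.8,0.2  6:0.7,0.3  7:0.8,0.3  8:0.7,0.5  9:0.6,0.6  10:0.5,0.6  11:0.5,0.7  12:0.3,0.8  13:0.3,0.7
```

```bash
(
python3 -m handwheel '[{"rx":0,"ry":0,"rz":0,"tx":0,"ty":1.0,"tz":-0.3,"fingers":1.5},{"rx":0,"ry":0,"rz":0,"tx":0,"ty":0.8,"tz":-0.1,"fingers":1.5},{"rx":0,"ry":0,"rz":0,"tx":0,"ty":0.8,"tz":-0.1,"fingers":1.5}]'
python3 -m handwheel '[{"rx":0,"ry":0,"rz":0,"tx":0,"ty":0.8,"tz":0,"fingers":1.5},{"rx":0,"ry":0,"rz":0,"tx":0,"ty":0.9,"tz":0.1,"fingers":1.5},{"rx":0,"ry":0,"rz":0,"tx":0,"ty":0.8,"tz":0.2,"fingers":1.5}]'
python3 -m handwheel '[{"rx":0,"ry":0,"rz":0,"tx":0,"ty":0.7,"tz":0.3,"fingers":1.5},{"rx":0,"ry":0,"rz":0,"tx":0,"ty":0.8,"tz":0.3,"fingers":1.5},{"rx":0,"ry":0,"rz":0,"tx":0,"ty":0.7,"tz":0.5,"fingers":1.5}]'
python3 -m handwheel '[{"rx":0,"ry":0,"rz":0,"tx":0,"ty":0.6,"tz":0.6,"fingers":1.5},{"rx":0,"ry":0,"rz":0,"tx":0,"ty":0.5,"tz":0.6,"fingers":1.5},{"rx":0,"ry":0,"rz":0,"tx":0,"ty":0.5,"tz":0.7,"fingers":1.5}]'
python3 -m handwheel '[{"rx":0,"ry":0,"rz":0,"tx":0,"ty":0.3,"tz":0.8,"fingers":1.5},{"rx":0,"ry":0,"rz":0,"tx":0,"ty":0.3,"tz":0.7,"fingers":1.5}]'
) > f2.txt; cat > now.py <<'E'
from an import *
th,r,tq,rad,x,fx=proc(sys.argv[1],0,.0043); print(np.c_[np.degrees(th),r,tq,rad,fx])
k=.4718+.3425*np.sin(th-np.radians(165.2)); print("fit pred",k)
E
python3 now.py f2.txt; tail -7 f2.txt
```

```text
[[ 83.125   0.065   0.156   6.131  -2.926]
 [106.342   0.065   0.242   6.62   -4.725]
 [128.594   0.065   0.291   5.005  -2.691]
 [150.812   0.065   0.402   2.252  -2.932]
 [165.247   0.065   0.51    0.07   -4.36 ]]
fit pred [0.133 0.179 0.268 0.387 0.472]
grip_force: 62.3
time: 25.8
tool_pos: [0.5565, 0.0195, 0.1718]
ee_rot: [3.14, 0.002, 2.894]
ft_force: [-4.7, -0.8, 7.6]
gripper_width: 0.258
grip_force: 62.4
```

```bash
(
python3 -m handwheel '[{"rx":0,"ry":0,"rz":0,"tx":0,"ty":0,"tz":-0.1,"fingers":1.5},{"rx":0,"ry":0,"rz":0,"tx":0,"ty":0,"tz":0,"fingers":1.5},{"rx":0,"ry":0,"rz":0,"tx":0,"ty":0,"tz":0,"fingers":1.5},{"rx":0,"ry":0,"rz":0,"tx":0,"ty":0,"tz":0,"fingers":1.5}]'
python3 -m handwheel '[{"rx":0,"ry":0,"rz":0,"tx":0,"ty":0,"tz":0,"fingers":1.5},{"rx":0,"ry":0,"rz":0,"tx":0,"ty":0,"tz":0,"fingers":1.5},{"rx":0,"ry":0,"rz":0,"tx":0,"ty":0,"tz":0,"fingers":1.5},{"rx":0,"ry":0,"rz":0,"tx":0,"ty":0,"tz":0,"fingers":1.5}]'
) > f3.txt; python3 now.py f3.txt; tail -7 f3.txt; python3 - <<'E'
from bench import arm; import cv2
cv2.imwrite("pics/s2.png",arm.grab_frame("scene")["pixels"][:,:,::-1])
E
```

```text
[[165.562   0.065  -0.245   4.636  -0.549]
 [165.562   0.065  -0.306   4.267  -1.446]]
fit pred [0.474 0.474]
grip_force: 61.4
time: 26.8
tool_pos: [0.5564, 0.0194, 0.1714]
ee_rot: [3.14, 0.0, 2.893]
ft_force: [-0.1, 5.5, -3.5]
gripper_width: 0.256
grip_force: 61.4
```

View pics/s2.png

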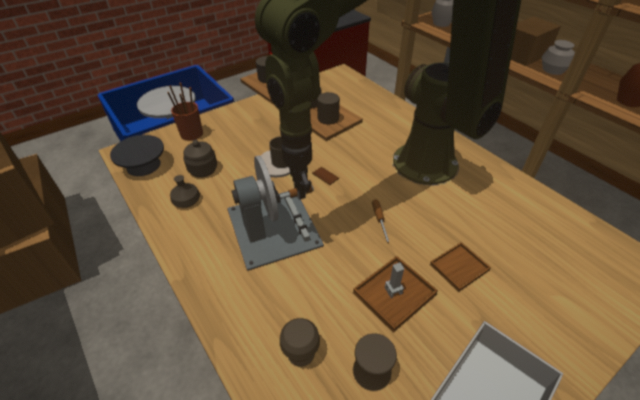

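The wheel is at rest in the grip. The stop post stands in the tray at about (396, 283), and the mug is in place at (280, 150).

```bash
python3 -c "
from bench import arm
print(arm.close_job())"
```

```text
the job is handed in; nothing more can be done
None
```

The stop post is in the tray, the mug was left untouched, and the job is handed in with the arm gripping the handle and holding the wheel still at a crank angle of about 165.5°, where the heavy side is straight down by feel (within roughly 2°).

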